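Tighten the water filter's union nut by hand, then with the spanner

ROBOT

A 6-joint arm with a two-finger parallel gripper is mounted at the origin on a cart in front of the work surface, level with it; the furniture and walls round the work are solid. World frame = base frame: x ahead of the robot, y to its left, z up, the work surface at z = 0. Lengths are in m, angles in rad, forces in N, time in s.
With the tool pointing down it reaches from about 0.3 to 0.825 m from the base axis. Payload 5.4 kg.
Tool frame: the origin (TCP) lies at the very end of the fingers, on their centre line; the grasp point (between the pads) lies 19 mm behind it; z points along the fingers, y is the line along which they close (so a half turn about z gives the same grasp; the last joint's range is limited). The gripper opens to 92 mm and grips with 3 to 60 N. Pads are 20 mm wide; open, the fingers measure 128 mm over their backs; the gripper's body (75 mm by 189 mm) begins 69 mm behind the grasp point.
Start: joints at [0.895, 0.158, 1.597, -0, 1.386, -0.21], TCP at [0.258, 0.514, 0.215] pointing down, gripper open.
Joint ranges: [-2.91, 2.91], [-0.94, 2.29], [0.18, 2.7], [-1.29, 4.43], [0.17, 2.64], [-3, 3]. Speed limits (rad/s): [2.57, 2.57, 3.14, 3.14, 3.14, 3.14].

INTERFACE

Orientations are given as a rotation vector (axis times angle).
In Python, from workcell import bot gives the robot as it stands. Calls block until the motion is done:
- bot.goto(position, orientation): joint-space move of the TCP to a pose.
- bot.line_to(position, rot=None, max_speed=0.15): straight line of the TCP; rot=None keeps the orientation; max_speed is the mean speed in m/s.
- bot.set_joints(angles): joint-space move.
- bot.set_gripper(opening, newtons=None): opening from 0.0 (shut) to 1.0 (fully open); newtons is the grip in N (None keeps the last); returns when the fingers have stopped.
- bot.hold(seconds).
- bot.inverse_kinematics(position, orientation): joint angles nearest the present ones, or None.
- bot.read_camera(name): name is "scene" or "side" or "wrist"; returns a dict with "pixels" (384x512x3 uint8, blue, green, red), "fx", "fy", "cx", "cy" (pixels), "k1" (the pictures are not rectified: a ray, as slopes to the right and down, at radius r is drawn at 1 + k1 r^2 times it, then the intrinsics apply), "R" (3x3) and "t" (3): a world point X has camera coordinates R X + t. Camera axes: x right, y down, z forward; pixel columns grow to the right and rows downward; lengths in m; the calibration is good to about 2 mm. A picture is of the moment at which its call begins. There is no depth.
A pose or a line that the arm cannot do raises bot.MotionError and nothing moves.
- bot.job_done(): hands the job in; it is judged then, once.
Readings, each from a call of its own:
- bot.current_clock(): time.
- bot.current_joints(): joint angles.
- bot.current_joint_vel(): joint speeds.
- bot.current_effort(): joint torques, N m.
- bot.current_ee_pos(): TCP position.
- bot.current_tool_rot(): TCP orientation.
- bot.current_contact_force(): force on the tool from outside, world axes, zero at the start.
- bot.current_ft_torque(): the same for the moment, N m.
- bot.current_opening(): opening from 0.0 (shut) to 1.0 (fully open).
- bot.current_grip_force(): force on a finger pad.
Only numpy, scipy, OpenCV 4.12 (cv2) and the standard library are available. Lean on these libraries where they do the work, as an engineer would, in place of code of your own. Each camera call takes 0.05 s, during which the arm holds its last target. There are 200 camera calls.

TASK

Two small water filters stand on the worktop, and the brass union nut that has the ratchet ring spanner lying on it is still loose. Turn that nut clockwise (seen from above) by its knurled collar until it stops, then swing the spanner's handle clockwise until it stops too, to make the joint tight. Leave the other filter's nut as it is, and let go.

Things in the scene. Friction and masses are not known exactly. Their poses are not given: they have to be found in the camera images.
- nut_grip (a point): Centre of the loose union nut's knurled round brass collar, on its upright axis, 76 mm above the worktop. Collar 39 mm wide (41 over the knurls), from 59 to 93 mm above the worktop; on top a dark plug 22 mm wide, 7 mm high, with a pale pointer line. The nut's hexagon is below, inside the spanner's ring. The nut is captive: it turns in place without rising or sinking.
- nut (a joint): Angle (rad) of the loose nut within the spanner's ring; grows clockwise seen from above. Starts between 0.15 and 0.45, stops at 1.4 (hand tight). Turns easily (0.15 Nm), stays where left; the spanner lies still meanwhile, thanks to its ratchet. Forced past its stop, the nut drags the spanner round.
- spanner (a joint): Angle (rad) of the steel ratchet ring spanner about the nut's axis; grows as it swings clockwise seen from above, starts between 0 and 0.1, and stops at 0.7 (joint tight). It is stiff (1.3 Nm, about 10 to 12 N at spanner_handle) and stays where it is left. It cannot come off the nut.
- spanner_handle (a point): Point inside the spanner's handle, 130 mm from the nut's axis, 50 mm above the worktop. Handle: straight level steel bar, 16 mm wide, 45 to 55 mm above the worktop with free space under it, pointing from the nut towards the robot and to the robot's right; its end is 169 mm from the axis. Spanner ring: 60 mm in diameter, top 56 mm above the worktop.
- filter_loose: The filter with the loose nut, fixed to the worktop. Origin on the nut's axis at worktop level, x to its back, z up. Steel plate 150 x 170 mm, 8 mm thick, its front edge 40 mm before the nut's axis; behind the nut a white cartridge, 52 mm thick, 150 mm long, lying crosswise 78 mm behind the axis, top 62 mm above the worktop.
- other_nut_grip (a point): Centre of the same kind of collar on the second, identical filter, which has no spanner. This nut is tight already and shall not be turned.
- other_nut (a joint): Angle (rad) of the second filter's nut: 0 when tight, as at the start, negative if it is loosened.

How it is judged:
By the outcome, as a careful person would: the job done as asked, in the order asked, and still so for the second after the job is handed in, with the robot touching nothing.
It also fails if it takes over 51 s, if anything falls off the work surface, if the arm or the gripper's body presses on something with over 40 N, if the wrist force passes 120 N, or if a joint passes its speed limit or range.

## Working session

There is one attempt and no reset: what is moved stays moved. The work goes in short steps, each a Python script; the robot and the scene stay as the last script left them, time stands still between calls to the robot, and variables do not carry over. Pictures are saved under pics/ and viewed, at most 10 in all, crops included, and the job is handed in when it is done.

```bash
mkdir -p pics; python3 - <<'E'
from workcell import bot
import cv2
for n in ("scene","side"):
    c=bot.read_camera(n); cv2.imwrite(f"pics/{n}0.png",c["pixels"])
    print(n,c["fx"],c["cx"],c["cy"],c["k1"],(-c["R"].T@c["t"]).round(3))
print(bot.current_clock(),bot.current_tool_rot())
E
```

```text
scene 381.21596758387653 259.31763397309504 196.37575334513457 -0.04311003048581151 [ 0.161 -0.726  0.49 ]
side 406.33343586508846 249.1086719694704 191.36903681054255 -0.02781678050983601 [ 0.401 -0.738  0.654]
0.1 [-7.24907198e-01 -3.05608009e+00  2.39802730e-03]
```

View pics/scene0.png

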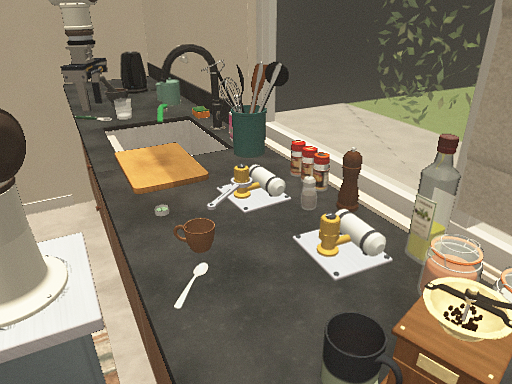

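View pics/side0.png

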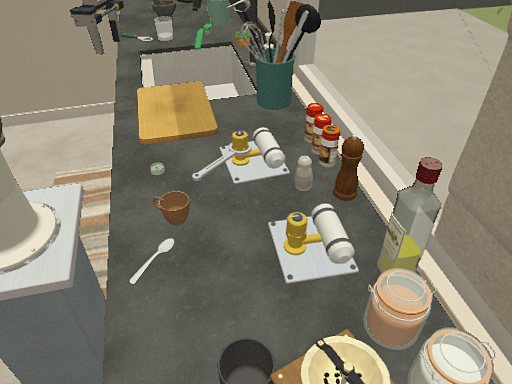

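The filter with the spanner is the farther one: its collar is at about (241,174) in scene and (240,142) in side. The handle end is at about (211,206) and (197,177). The other filter's nut is at (330,230) and (296,230).

```bash
cat > h.py <<'E'
from workcell import bot
import numpy as np, cv2
from scipy.spatial.transform import Rotation as Ro
def KD(c): return np.array([[c["fx"],0,c["cx"]],[0,c["fy"],c["cy"]],[0,0,1.]]),np.array([c["k1"],0,0,0.])
def ray(c,uv):
    # drawn = ray*(1+k1 r^2): OpenCV's radial model
    p=cv2.undistortPoints(np.array([[uv]],float),*KD(c))[0,0]
    d=c["R"].T@np.array([*p,1.]); return -c["R"].T@c["t"],d/np.linalg.norm(d)
def at_z(c,uv,z):
    o,d=ray(c,uv); return o+d*(z-o[2])/d[2]
def tri(obs):
    A=0;b=0
    for c,uv in obs:
        o,d=ray(c,uv);P=np.eye(3)-np.outer(d,d);A=A+P;b=b+P@o
    return np.linalg.solve(A,b)
def proj(c,X): return cv2.projectPoints(np.array(X,float).reshape(-1,1,3),cv2.Rodrigues(c["R"])[0],c["t"],*KD(c))[0][:,0]
def down(yaw):  # tool z down, tool y axis (closing line) at world angle yaw
    y=np.array([np.cos(yaw),np.sin(yaw),0]);z=np.array([0,0,-1.]);x=np.cross(y,z)
    return Ro.from_matrix(np.c_[x,y,z]).as_rotvec()
E
python3 - <<'E'
from h import *
s=bot.read_camera("scene");d=bot.read_camera("side")
print(tri([(s,(241,174)),(d,(240,142))]),tri([(s,(211,206)),(d,(197,177))]),tri([(s,(330,230)),(d,(296,231))]))
print(at_z(s,(241,174),.076),at_z(d,(240,142),.076),at_z(s,(211,206),.05),at_z(d,(197,177),.05))
w=bot.read_camera("wrist");R=Ro.from_rotvec(bot.current_tool_rot()).as_matrix()
print("wrist in tool",R.T@(-w["R"].T@w["t"]-bot.current_ee_pos()),(w["R"]@R).round(2),w["fx"])
ims=[cv2.resize(c["pixels"][v-48:v+48,u-64:u+64],(400*1,300),interpolation=cv2.INTER_CUBIC) for c,u,v in((s,235,185),(d,235,160))]
cv2.imwrite("pics/crop.png",np.hstack(ims))
E
```

```text
[0.56961373 0.13324142 0.07065087] [0.44364829 0.04266767 0.04822775] [ 0.61279808 -0.20167225  0.06414621]
[0.56487914 0.1266773  0.076     ] [0.56864898 0.1217226  0.076     ] [0.44249729 0.04211578 0.05      ] [0.4441041  0.03830422 0.05      ]
wrist in tool [ 0.07024973 -0.0013021  -0.16999742] [[-0.    1.    0.  ]
 [-0.97 -0.   -0.25]
 [-0.25 -0.    0.97]] 293.0502463812139
```

View pics/crop.png

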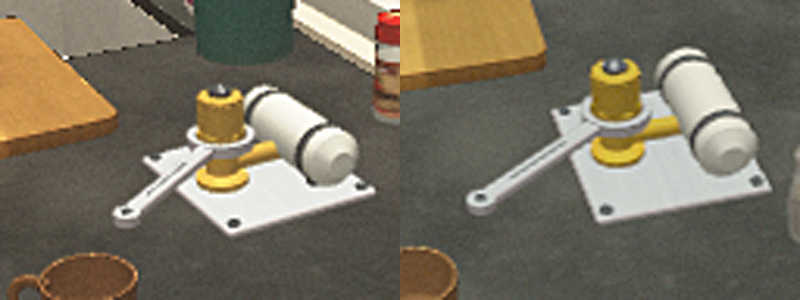

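```bash
python3 - <<'E'
from h import *
s=bot.read_camera("scene");d=bot.read_camera("side")
print("crock base",at_z(d,(275,104),0),at_z(s,(250,155),0),"mill",at_z(d,(345,198),0),"spice",at_z(d,(328,165),0), "salt",at_z(d,(303,189),0))
print("mill top",tri([(d,(353,142)),(s,(352,152))]),"spoon top",tri([(d,(309,20)),(s,(276,74))]))
R=Ro.from_rotvec(bot.current_tool_rot()).as_matrix();print("yaw now",np.arctan2(R[1,1],R[0,1]))
for deg in range(-180,180,30):
    q=bot.inverse_kinematics([.567,.124,.2],down(np.radians(deg)));print(deg,None if q is None else np.round(q,2))
E
```

```text
crock base [0.75150227 0.42832052 0.        ] [7.41142490e-01 4.19803889e-01 5.55111512e-17] mill [ 0.78590993 -0.06844408  0.        ] spice [0.79565515 0.06717305 0.        ] salt [ 0.69833454 -0.01117164  0.        ]
mill top [ 0.78458579 -0.05727883  0.15793346] spoon top [0.83870625 0.40695042 0.27338505]
yaw now 1.1050232347434066
-180 None
-150 [0.01 0.18 1.6  0.   1.36 2.63]
-120 [ 0.01  0.18  1.6  -0.    1.36  2.1 ]
-90 [ 0.01  0.18  1.6  -0.    1.36  1.58]
-60 [ 0.01  0.18  1.6  -0.    1.36  1.05]
-30 [0.01 0.18 1.6  0.   1.36 0.53]
0 [ 0.01  0.18  1.6  -0.    1.36  0.01]
30 [ 0.01  0.18  1.6   0.    1.36 -0.52]
60 [ 0.01  0.18  1.6  -0.    1.36 -1.04]
90 [ 0.01  0.18  1.6  -0.    1.36 -1.56]
120 [ 0.01  0.18  1.6  -0.    1.36 -2.09]
150 [ 0.01  0.18  1.6   0.    1.36 -2.61]
```

```bash
python3 - <<'E'
from h import *
bot.goto([.567,.124,.19],down(np.radians(60)))
w=bot.read_camera("wrist");p=w["pixels"].copy();cv2.imwrite("pics/w1.png",p)
print(proj(w,[[.567,.124,.1],[.44,.04,.05]]),bot.current_clock(),bot.current_contact_force(),bot.current_ft_torque())
cv2.imwrite("pics/w1b.png",cv2.resize(p,(800,600),interpolation=cv2.INTER_CUBIC))
E
```

```text
[[254.1463968  194.51438754]
 [123.02247919 118.67697957]] 2.2083 [-0.3813865   1.14469186 -0.50471435] [0.00956504 0.03695112 0.02560154]
```

View pics/w1b.png

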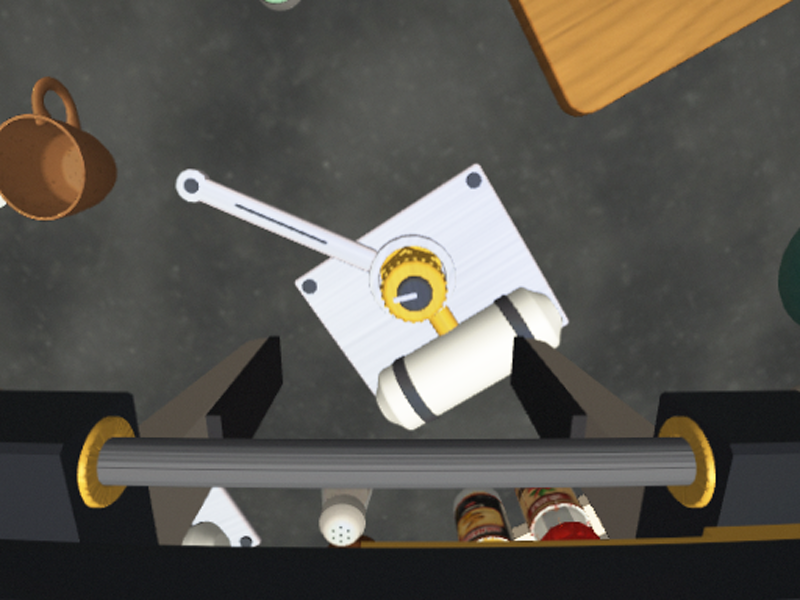

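The plug centre is at view (413,293), which is pixel (264,187.5). The handle's end hole is at view (191,185), pixel (122,118.4), and the pointer points left in the view. The cartridge is behind the nut.

```bash
python3 - <<'E'
from h import *
w=bot.read_camera("wrist")
f=.64
n=at_z(w,(414*f,293*f),.1);n2=at_z(w,(412*f,262*f),.056);e=at_z(w,(191*f,185*f),.055)
print(n,n2,e,np.linalg.norm((e-n)[:2]),np.degrees(np.arctan2(*(e-n)[1::-1])))
p0=at_z(w,(397*f,300*f),.1);p1=at_z(w,(417*f,294*f),.1);print("pointer",np.degrees(np.arctan2(*(p0-p1)[1::-1])))
print("cart",at_z(w,(410*f,380*f),.06),at_z(w,(548*f,305*f),.06),at_z(w,(385*f,415*f),.04))
E
```

```text
[0.56619186 0.1359406  0.1       ] [0.55710822 0.14144881 0.056     ] [0.44042616 0.0414055  0.055     ] 0.15733371286836753 -143.0686798600778
pointer -102.73120255807692
cart [0.62964092 0.0986881  0.06      ] [0.62865437 0.20761469 0.06      ] [0.65390108 0.06337226 0.04      ]
```

```bash
python3 - <<'E'
from h import *
bot.set_gripper(.68,20)
bot.line_to([.566,.135,.118],down(np.radians(50)))
w=bot.read_camera("wrist");p=w["pixels"].copy()
for X in ([.566,.135,.1],):
    a=np.linspace(0,6.28,60)
    for r,z in((.011,.1),(.0195,.093),(.030,.056)):
        for q in proj(w,np.c_[X[0]+r*np.cos(a),X[1]+r*np.sin(a),0*a+z]): cv2.circle(p,tuple(int(v) for v in q.round()),0,(255,0,255),-1)
cv2.imwrite("pics/w2.png",cv2.resize(p[100:340,100:420],(800,600),interpolation=cv2.INTER_CUBIC));print(bot.current_ee_pos(),bot.current_opening(),bot.current_clock())
E
```

```text
[0.56700481 0.13489899 0.11937897] 0.6776937421764002 3.5417
```

View pics/w2.png

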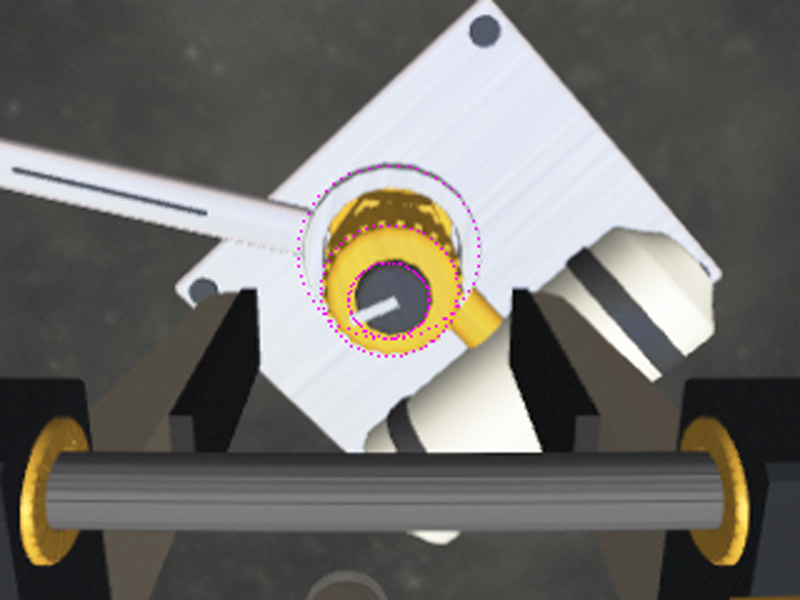

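The overlay matches to about 1 mm; the true centre is slightly to the right of it. I'm going down to grip and turn.

```bash
python3 - <<'E'
from h import *
P=[.5667,.1355,.064]; y0=np.radians(50)
bot.line_to(P,down(y0))
print("down",bot.current_ee_pos(),bot.current_contact_force().round(1))
m0=bot.current_ft_torque()[2]
bot.set_gripper(0.3,25)
print("grip",bot.current_opening()*92,bot.current_grip_force(),bot.current_contact_force().round(1),bot.current_ft_torque().round(2),bot.current_clock())
for k in range(1,15):
    try: bot.goto(P,down(y0-.1*k))
    except bot.MotionError as e: print(e);break
    m=bot.current_ft_torque()[2]-m0
    print(k,round(m,3),bot.current_contact_force().round(1),round(bot.current_joints()[5],3),bot.current_clock())
    if abs(m)>.5: break
E
```

```text
down [0.56723029 0.13546456 0.06475433] [ 0.4 -0.8 -0.4]
grip 38.727637675280974 25.00412399356719 [ 4.2  3.9 -0.4] [ 0.58 -0.5   0.01] 4.5333
1 -0.131 [ 3.3  3.6 -1. ] -0.745 4.7833
2 -0.118 [ 3.4  4.4 -0.4] -0.645 5.0333
3 -0.116 [ 3.5  3.8 -1.4] -0.545 5.2833
4 -0.112 [ 4.9  4.5 -1.6] -0.445 5.5333
5 -0.095 [ 4.5  3.4 -0.4] -0.345 5.7833
6 -0.124 [ 4.4  4.3 -0.8] -0.245 6.0333
7 -0.131 [ 5.   4.5 -0.9] -0.145 6.2833
8 -0.101 [ 4.1  4.5 -0.8] -0.045 6.5333
9 -0.154 [ 4.5  4.1 -1.2] 0.055 6.7833
10 -0.154 [ 5.1  4.7 -2.2] 0.155 7.0333
11 -0.096 [ 5.5  4.6 -1.6] 0.255 7.2833
12 0.215 [ 4.3  3.7 -0.6] 0.354 7.5333
13 0.081 [4.6 2.4 0.7] 0.452 7.7833
14 0.267 [4.  1.8 4. ] 0.55 8.0333
```

```bash
python3 - <<'E'
from h import *
bot.set_gripper(.6)
print(bot.current_opening())
p=bot.current_ee_pos()
bot.line_to([.5667,.1355,.118])
bot.goto([.5667,.1355,.15],down(np.radians(50)))
w=bot.read_camera("wrist");p=w["pixels"].copy()
cv2.imwrite("pics/w3.png",cv2.resize(p[80:320,80:400],(800,600),interpolation=cv2.INTER_CUBIC));print(bot.current_clock())
E
```

```text
0.5992364215541413
10.3
```

View pics/w3.png

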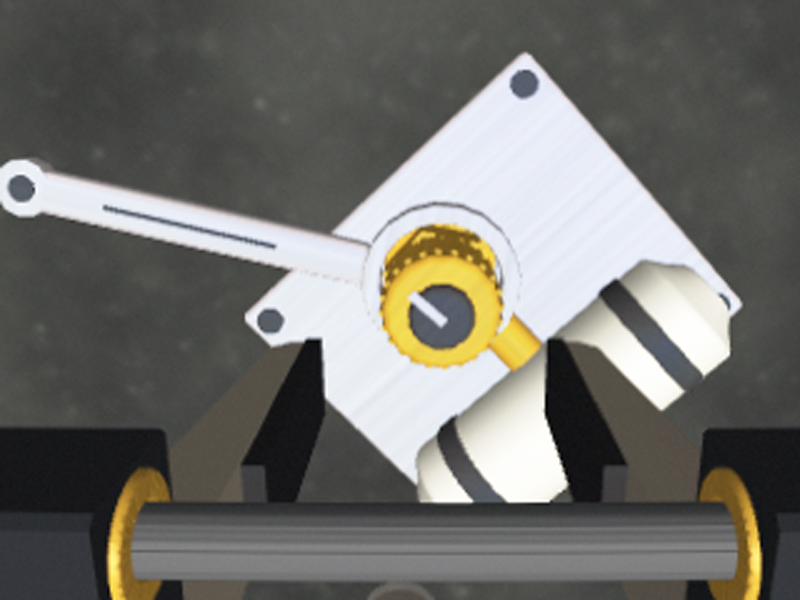

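The pointer has turned about 67° (1.16 rad) of the 1.4 rad I commanded. The torque jumped at about 1.15 rad and the grip then slipped, so the nut is at its stop. The handle has not moved; its end hole is at view (21,187). Next is the spanner.

```bash
python3 - <<'E'
from h import *
C=np.array([.5667,.1355]);w=bot.read_camera("wrist")
e=at_z(w,(80+21*.4,80+187*.4),.055);v=e[:2]-C;phi=np.arctan2(v[1],v[0]);print(e,np.linalg.norm(v),np.degrees(phi))
a=at_z(w,(80+105*.4,80+207*.4),.055);b=at_z(w,(80+275*.4,80+246*.4),.055);print("slot dir",np.degrees(np.arctan2(*(a-b)[1::-1])))
def pt(f,z): return [C[0]+.13*np.cos(f),C[1]+.13*np.sin(f),z]
def push(f): # outward force along ccw tangent = spanner's resistance
    F=bot.current_contact_force(); return F@[-np.sin(f),np.cos(f),0],F
z=.033
bot.set_gripper(.5)
bot.goto(pt(phi,.14),down(phi+np.pi/2))
bot.line_to(pt(phi,z))
F0=bot.current_contact_force();print("down",bot.current_ee_pos(),F0.round(1))
bot.set_gripper(0,35)
print("grip",bot.current_opening()*92,bot.current_grip_force(),bot.current_contact_force().round(1),bot.current_clock())
f=phi
while phi-f<.85:
    f-=.05 if phi-f<.5 else .02
    try: bot.goto(pt(f,z),down(f+np.pi/2))
    except bot.MotionError as x: print(x);break
    t,F=push(f);p=bot.current_ee_pos()[:2]-C
    print(round(phi-f,2),"act",round((phi-np.arctan2(p[1],p[0]))%6.283,3),"T",round(t,1),F.round(1))
    if abs(t)>32 or np.linalg.norm(F)>50: break
print(bot.current_clock())
E
```

```text
[0.44056314 0.04137895 0.055     ] 0.15738259219679793 -143.2703632117909
slot dir -143.42019696558228
down [0.46335888 0.05768674 0.03379908] [-0.2  0.1 -0.1]
grip 15.68497512052248 35.00043332576752 [ 0.1 -0.9  1.7] 13.575
0.05 act 0.041 T 4.1 [ 2.3 -3.4 -0.3]
0.1 act 0.093 T 4.2 [ 1.6 -3.9  0.5]
0.15 act 0.143 T 4.9 [ 1.9 -4.6 -0.1]
0.2 act 0.195 T 5.0 [ 1.6 -4.8  1.2]
0.25 act 0.245 T 4.6 [ 0.4 -4.8  0.3]
0.3 act 0.296 T 5.0 [ 0.4 -5.2  1.7]
0.35 act 0.347 T 5.1 [ 0.8 -5.1  2.6]
0.4 act 0.397 T 5.1 [ 1.  -5.   3.6]
0.45 act 0.448 T 4.4 [ 0.4 -4.4  3.4]
0.5 act 0.499 T 3.8 [-0.3 -3.9  3.5]
0.55 act 0.549 T 4.6 [-0.5 -4.7  4.2]
0.57 act 0.566 T 6.2 [-0.1 -6.3  5.4]
0.59 act 0.586 T 6.4 [ 0.  -6.4  5.5]
0.61 act 0.606 T 5.6 [ 0.2 -5.6  5.8]
0.63 act 0.626 T 5.8 [-1.  -5.8  5.3]
0.65 act 0.646 T 6.4 [-1.2 -6.4  4.7]
0.67 act 0.649 T 16.4 [ -1.3 -16.3   6.7]
0.69 act 0.65 T 26.9 [ -1.7 -26.9   7.9]
0.71 act 0.651 T 38.7 [ -2.6 -38.6   8. ]
18.325
```

The force climbed sharply at 0.65 rad of swing, so the spanner is at its stop. I'll ease off, release and check.

```bash
python3 - <<'E'
from h import *
C=np.array([.5667,.1355]);f=np.radians(-143.3)-.665
pt=lambda z:[C[0]+.13*np.cos(f),C[1]+.13*np.sin(f),z]
bot.goto(pt(.033),down(f+np.pi/2));print(bot.current_contact_force().round(1))
bot.set_gripper(.5);print(bot.current_opening(),bot.current_contact_force().round(1))
bot.line_to(pt(.15))
bot.goto([.5667,.1355,.17],down(np.radians(50)))
w=bot.read_camera("wrist");p=w["pixels"]
cv2.imwrite("pics/w4.png",cv2.resize(p[50:320,40:400],(800,600),interpolation=cv2.INTER_CUBIC));print(bot.current_clock())
E
```

```text
[  0.2 -13.3   4.1]
0.500214802717692 [ 0.6  0.2 -0.2]
22.2917
```

View pics/w4.png

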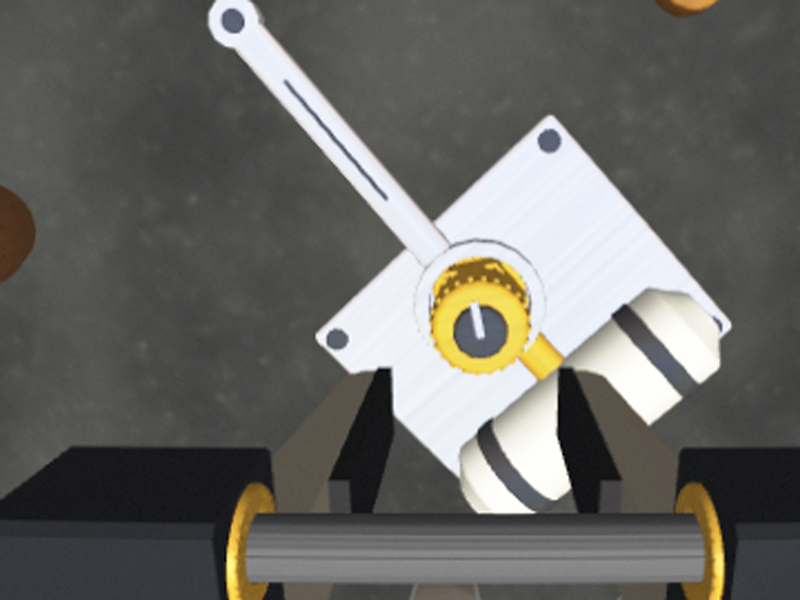

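The handle has swung about 37° (0.65 rad) and stayed there. The pointer turned with it, and the gripper is clear.

```bash
python3 -c "
from workcell import bot
print(bot.current_contact_force().round(1)); print(bot.job_done())"
```

```text
[-0.4  0.1 -0.2]
the job is handed in; nothing more can be done
None
```

I turned the loose nut clockwise to its stop, swung the spanner clockwise about 0.65 rad to its own stop, let go, did not touch the other filter's nut, and handed the job in at about 22 s.

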